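Fit the fruit stand and hold the light-box shutter half open

ROBOT

A 6-joint arm with a two-finger parallel gripper is mounted at the origin on the work surface. World frame = base frame: x ahead of the robot, y to its left, z up, the work surface at z = 0. Lengths are in m, angles in rad, forces in N, time in s.
With the tool pointing down it reaches from about 0.35 to 0.975 m from the base axis. Payload 4.9 kg.
Tool frame: the origin (TCP) lies midway between the tips of the shut fingers; the grasp point (between the pads) lies 19 mm behind it; z points along the fingers, y is the line along which they close (so a half turn about z gives the same grasp; the last joint's range is limited). The gripper opens to 85 mm and grips with 20 to 120 N. Pads are 22 mm wide; open, the fingers measure 114 mm over their backs; the gripper's body (76 mm by 85 mm) begins 54 mm behind the grasp point. The pads swing forward as they close: fully open they stand 13 mm farther back than shut.
Start: joints at [-1.307, 0.053, 1.613, -0, 1.476, -0.119], TCP at [0.233, -0.58, 0.231] pointing down, gripper open.
Joint ranges: [-3.01, 3.01], [-1.01, 2.22], [0.06, 2.58], [-1.02, 4.17], [0.09, 2.62], [-3.14, 3.14]. Speed limits (rad/s): [2.57, 2.57, 3.14, 3.14, 3.14, 3.14].

INTERFACE

Orientations are given as a rotation vector (axis times angle).
In Python, from station import telemetry, optics, ctrl gives the robot as it stands.
- The arm moves only by the shell command python3 -m pendant 'ROWS' [FORCE]. ROWS is JSON, one flat list of numbers, 7 for each row, row after row: the turn, a rotation vector about the tool's x, y, z as a fraction of full scale, then the shift along the tool's x, y, z as a fraction of full scale, then the opening, from 0 (shut) to 1 (fully open). In form: [ax, ay, az, tx, ty, tz, fingers, ax, ay, az, tx, ty, tz, fingers, ...]. A call has 1 to 12 rows; each row is the pose to reach, as a shift and turn from the pose commanded when the call began, along the tool's axes at that moment; what a row does not reach only later rows make up. Full scale, the value 1, is 300 mm for a shift and 30 degrees for a turn. A row lasts 1/8 s, in which the tool goes at most 62.5 mm and 10.7 degrees, less where a joint would pass 70% of its speed; a pose out of reach is approached as far as the arm can. A call with a number of a shift or a turn outside -1 to 1 is refused whole. A call with a gripper value outside its range is refused whole. The fingers move at their own pace and stop on an object; FORCE is the grip in N (left out, the last holds). Time passes only in rows, so rows that repeat a pose let the fingers close. It gives the time, the measured TCP pose, the force, the opening and the grip force at its end, in the units of the state.
- telemetry.get_obs(): the state, without advancing time (a new reading comes with each control period).
- optics.get_image(name): name is "side" or "top" or "wrist"; returns a dict with "image" (420x560x3 uint8, red, green, blue), "depth" (420x560 float32, m along the optical axis (not along the pixel's ray), 0 where there is no reading), "fx", "fy", "cx", "cy" (pixels), "rvec" (rotation vector, rad) and "tvec" (3), from world to camera coordinates, as OpenCV has them. Camera axes: x right, y down, z forward; pixel columns grow to the right and rows downward; lengths in m; the calibration is good to about 2 mm. A picture is of the moment at which its call begins.
- ctrl.finish_job(): hands the job in; it is judged then, once.
The state is a dict: "t": time; "q": joint angles; "dq": joint speeds; "effort": joint torques, N m; "tool_pos": TCP position; "tool_rot": TCP orientation; "contact_force": force on the tool from outside, world axes, zero at the start; "wrist_torque": the same for the moment, N m; "opening": finger opening in m; "grip_force": force on a finger pad.
Only numpy, scipy, OpenCV 4.12 (cv2) and the standard library are available. Lean on these libraries where they do the work, as an engineer would, in place of code of your own. Each camera call takes 0.05 s, during which the arm holds its last target. There are 200 camera calls.

TASK

Get the light box ready to look at a fruit: of the three plain sleeves standing on the table, set the one that fits snugly (the largest that goes in) into the round well of the box, upright and fully down, and let go of it. Then slide the sprung shutter open to half travel, so that its pointer stands at the long middle mark, and finish while still holding it there. Leave the other two sleeves and everything else on the table as they are.

Things in the scene. Friction and masses are not known exactly. Their poses are not given: they have to be found in the camera images.
- viewer: Fixed dark-wood inspection light box, 150 mm (its x) by 280 mm (its y) by 55 mm high, standing on the table; origin at the centre of its underside; turned by up to 0.3 rad about the vertical. In its flat top, towards its +y end, is the round well; towards its -y end lies a white window covered by the steel shutter, which runs along the box's y between two aluminium rails 9 mm high (inner faces 78 mm apart, outer faces 94 mm apart).
- well (a point): Centre of the mouth of the round well in the box's top face (55 mm above the table), at x 0, y +85 mm in the box's frame. The well is 50 mm in diameter and 18 mm deep, with a flat floor 37 mm above the table; a thin flared aluminium collar round the mouth rises 9 mm above the top face and widens to 60 mm inside (65 mm outside), so it guides a sleeve in. The 46 mm sleeve fits it with 2 mm to spare all round; the 32 mm one would rattle and the 60 mm one does not go in.
- half_mark (a point): The middle one of the three white marks on the box's top, 55 mm above the table, on the box's -x side of the shutter (x -61 mm, y -45 mm in the box's frame; 22 mm long, the shut and full marks are 10 mm long). The shutter's pointer, in line with the middle of its tab, stands over this mark at half travel.
- shutter (a joint): Slide of the shutter, in metres: 0 shut (its rest), 0.060 fully open against the stop; half travel is 0.030. It opens along the box's -y direction (away from the well). A spring always pulls it shut: about 2.3 N at 0, rising by 1.5 N per 10 mm, so about 6.8 N at half and 11.3 N fully open; friction 0.3 N. Let go, it springs shut.
- tab_top (a point): Middle of the top edge of the shutter's upright steel tab, 96 mm above the table; moves with the shutter, and lies at x 0, y -15 mm in the box's frame when shut. The tab is a plate 10 mm thick (box's y) and 40 mm wide (box's x) that rises 36 mm above the shutter plate; the plate's upper face is 60 mm above the table, 76 mm (x) by 70 mm (y), centred on the tab. The tab can be pinched from above across its 10 mm or pushed on its +y face.
- sleeve_46: The middle-sized of three look-alike plain aluminium sleeves (fruit stands) that stand upright on the table: outer diameter 46 mm, wall 5 mm, 70 mm high, open at both ends, about 90 g; origin at the centre of its underside, z its axis. Seated in the well it stands 43 mm proud of the collar, so it must be gripped by its upper part.
- sleeve_32: The slimmest sleeve: as the others but 32 mm in outer diameter; origin at the centre of its underside.
- sleeve_60: The widest sleeve: as the others but 60 mm in outer diameter; origin at the centre of its underside.
- apple_a: Bystander: an apple 70 mm wide and 64 mm high (stalk to 73 mm), standing on the table; origin under its centre.
- apple_b: Bystander: an apple 70 mm wide and 64 mm high (stalk to 73 mm), standing on the table; origin under its centre.
- mug_a: Bystander: a pale ceramic mug about 84 mm wide and 90 to 100 mm high with a handle at its +y side; origin under its centre.
- mug_b: Bystander: a pale ceramic mug about 84 mm wide and 90 to 100 mm high with a handle at its +y side; origin under its centre.
- mug_c: Bystander: a pale ceramic mug about 84 mm wide and 90 to 100 mm high with a handle at its +y side; origin under its centre.
- bowl: Bystander: a white ceramic bowl 120 mm wide and 60 mm high; origin under its centre.
- magnifier: Bystander: a black magnifying glass lying flat, 66 mm lens rim 12 mm high, handle 100 mm to its -x; origin under the lens's centre.

How it is judged:
By the outcome, as a careful person would: the job done as asked, in the order asked, and still so for the second after the job is handed in, while the arm keeps its last pose, push and grip.
It also fails if it takes over 54 s, if anything falls off the work surface, if the arm or the gripper's body presses on something with over 40 N, if the wrist force passes 120 N, or if a joint passes its speed limit or range.

## Working session

There is one attempt and no reset: what is moved stays moved. The work goes in short steps, Python scripts to look and compute and a shell command to move; the robot and the scene stay as the last step left them, time stands still between calls to the robot, and variables do not carry over. Pictures are saved under pics/ and viewed, at most 10 in all, crops included, and the job is handed in when it is done.

```bash
mkdir -p pics; cat > h.py <<'E'
import numpy as np, cv2
from station import telemetry, optics, ctrl
R=lambda v: cv2.Rodrigues(np.array(v,float))[0]
def get(n,save=None):
    d=optics.get_image(n)
    if save: cv2.imwrite('pics/'+save+'.png',d['image'][...,::-1])
    np.savez('/tmp/'+n+'.npz',**d)
    return d
def load(n): return dict(np.load('/tmp/'+n+'.npz'))
def cloud(d):
    v,u=np.mgrid[:420,:560]; z=d['depth']
    c=np.stack([(u-d['cx'])/d['fx']*z,(v-d['cy'])/d['fy']*z,z],-1)
    w=(c-np.ravel(d['tvec']))@R(np.ravel(d['rvec']))
    w[z==0]=np.nan
    return w
def rel(p):  # tool-frame shift (fraction) to reach world p
    o=telemetry.get_obs(); return R(o['tool_rot']).T@(np.array(p)-o['tool_pos'])/0.3
E
python3 - <<'E'
from h import *
a=get('top','top');b=get('side','side')
o=telemetry.get_obs();print(o);print(R(o['tool_rot']).round(3))
E
```

```text
{'t': 0.1, 'q': array([-1.30697863e+00,  5.32959366e-02,  1.61413760e+00,  1.48721235e-05,
        1.47602011e+00, -1.19005696e-01]), 'dq': array([-0.00137118, -0.00144885, -0.00270189,  0.00149845,  0.00214838,
       -0.00044421]), 'effort': array([-9.29506882e-06, -3.94901204e+01, -3.71363997e+01, -1.30804701e-04,
        3.91917667e-03, -7.97031987e-06]), 'tool_pos': array([ 0.2333169 , -0.57921339,  0.23019421]), 'tool_rot': array([-3.08239379e+00, -5.97316770e-01,  1.88169933e-04]), 'contact_force': array([0.73280444, 0.92941485, 0.48452594]), 'wrist_torque': array([ 0.02677787, -0.02557984, -0.01445698]), 'grip_force': 0.0, 'opening': 0.08536628947414442}
[[ 0.928  0.374 -0.   ]
 [ 0.374 -0.928  0.002]
 [ 0.    -0.002 -1.   ]]
```

View pics/top.png

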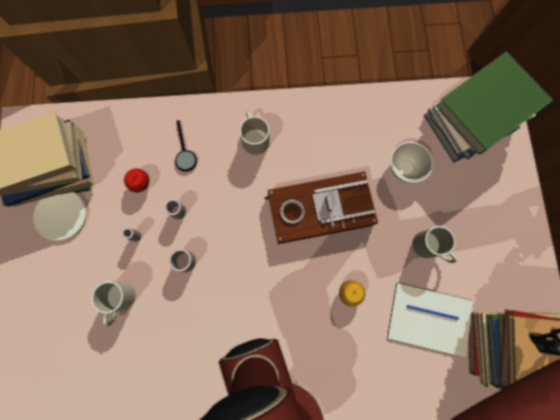

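View pics/side.png

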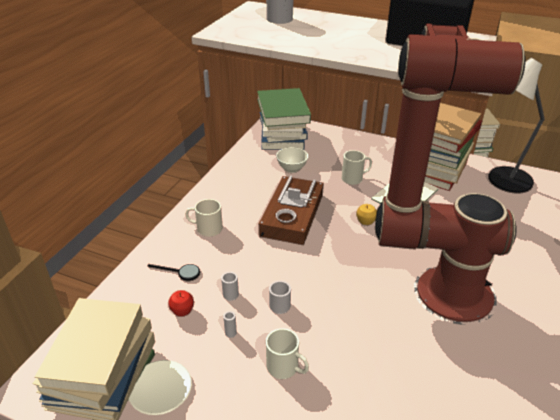

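The top view shows sleeves at about (175,209), (131,234) and (182,261), and the box at (322,208) with its well at (291,211). Next I'll measure these.

```bash
python3 - <<'E'
from h import *
d=load('top');w=cloud(d)
for n,(u,v) in dict(mid=(175,209),slim=(131,234),wide=(182,261),well=(291,211)).items():
    s=w[v-20:v+20,u-20:u+20].reshape(-1,3); s=s[s[:,2]>(0.06 if n!='well' else .059)]
    s=s[(s[:,2]<.08)]
    (c,r)=cv2.minEnclosingCircle(s[:,:2].astype(np.float32)); print(n,np.round(c,4),round(r*2,4),len(s),np.median(s[:,2]).round(4))
# box top
m=np.zeros((420,560),bool);m[165:250,260:385]=1
s=w[m&(w[...,2]>.045)&(w[...,2]<.075)]
rc=cv2.minAreaRect(s[:,:2].astype(np.float32));print('box',rc,np.median(s[:,2]))
# tab
t=w[m&(w[...,2]>.08)];print('tab',t.mean(0),len(t),t[:,2].max())
hi=w[130:290,90:230].reshape(-1,3);print('px m', np.linalg.norm(w[209,175]-w[209,176]))
for n,(u,v) in dict(appleR=(136,180),appleY=(352,293),mug1=(255,133),mug2=(108,297)).items(): print(n,w[v,u].round(3))
E
```

```text
mid [0.5864 0.2633] 0.0459 107 0.0672
slim [0.5223 0.3862] 0.0336 78 0.0673
wide [0.442  0.2459] 0.0603 142 0.0679
well [ 0.5652 -0.0588] 0.0856 102 0.0615
box ((0.5647210478782654, -0.14601680636405945), (0.1510789394378662, 0.2808842658996582), 7.306186676025391) 0.05398387024422955
tab [ 0.56508222 -0.15962651  0.09222531] 69 0.0976964394986795
px m 0.003788365803888222
appleR [0.67  0.364 0.061]
appleY [ 0.325 -0.203  0.059]
mug1 [0.81  0.027 0.004]
mug2 [0.357 0.46  0.003]
```

```bash
python3 -m pendant '[0,0,0.487,1,-1,0,1, 0,0,0.487,1,-1,0,1, 0,0,0.487,1,-1,0,1, 0,0,0.487,1,-1,0,1, 0,0,0.487,1,-1,0,1, 0,0,0.487,1,-1,0,1, 0,0,0.487,1,-1,0,1, 0,0,0.487,1,-1,0,1]' 40
python3 - <<'E'
from h import *
o=telemetry.get_obs();print(R(o['tool_rot']).round(3),o['q'].round(2)); print(rel([.5864,.2633,.2302]))
E
```

```text
t: 1.1
tool_pos: [0.4003, -0.1867, 0.2309]
tool_rot: [-3.134, -0.209, 0.0]
contact_force: [-0.4, -0.2, 0.5]
opening: 0.0854
grip_force: 0.0
[[ 0.991  0.133 -0.   ]
 [ 0.133 -0.991  0.001]
 [-0.    -0.001 -1.   ]] [-0.61 -0.41  2.02  0.    1.53  0.83]
[ 0.81440696 -1.40434344  0.00315202]
```

```bash
python3 -m pendant '[0,0,0,0.6,-1,0,1, 0,0,0,0.6,-1,0,1, 0,0,0,0.6,-1,0,1, 0,0,0,0.6,-1,0,1, 0,0,0,0.6,-1,0,1, 0,0,0,0.6,-1,0,1, 0,0,0,0.6,-1,0,1]'
python3 - <<'E'
from h import *
o=telemetry.get_obs();print(R(o['tool_rot']).round(3),o['q'].round(2)); print(rel([.5864,.2633,.2302]))
E
```

```text
t: 1.98
tool_pos: [0.5405, 0.1318, 0.2305]
tool_rot: [3.135, 0.204, -0.002]
contact_force: [-0.7, -0.2, 0.8]
opening: 0.0855
grip_force: 0.0
[[ 0.992  0.13  -0.001]
 [ 0.13  -0.992 -0.   ]
 [-0.002  0.    -1.   ]] [ 0.11 -0.11  1.77 -0.    1.48  1.55]
[ 0.2085907  -0.4146931   0.00051027]
```

```bash
python3 -m pendant '[0,0,0,0.208,-0.415,0,1, 0,0,0,0.208,-0.415,0,1, 0,0,0,0.208,-0.415,0,1, 0,0,0,0.208,-0.415,0,1]'
python3 - <<'E'
from h import *
d=get('wrist','wrist1');w=cloud(d)
m=(w[...,2]>.062)&(w[...,2]<.078)
n,l,s,c=cv2.connectedComponentsWithStats(m.astype(np.uint8))
for i in range(1,n):
    if s[i,4]>150:
        p=w[l==i];q,r=cv2.minEnclosingCircle(p[:,:2].astype(np.float32));print(np.round(q,4),round(2*r,4),c[i].round(),s[i,4],np.median(p[:,2]))
o=telemetry.get_obs();print(o['tool_pos'],rel([.5864,.2633,.2302]))
E
```

```text
t: 2.48
tool_pos: [0.5862, 0.2613, 0.2307]
tool_rot: [3.134, 0.2, -0.002]
contact_force: [1.4, 0.2, 0.8]
opening: 0.0853
grip_force: 0.0
[0.6989 0.5089] 0.0392 [14. 23.] 628 0.06746079549395695
[0.7622 0.0578] 0.0243 [556.  13.] 196 0.06506124677939368
[0.6778 0.3693] 0.0486 [176.  71.] 2075 0.06314896454650021
[0.5866 0.261 ] 0.0463 [286. 189.] 797 0.06985148471211762
[0.5232 0.3828] 0.0323 [158. 235.] 567 0.06961034882308433
[0.4421 0.2436] 0.0611 [285. 316.] 978 0.06952831274962928
[0.5860403  0.26069209 0.23094861] [ 0.00228771 -0.00847517  0.00248421]
```

View pics/wrist1.png

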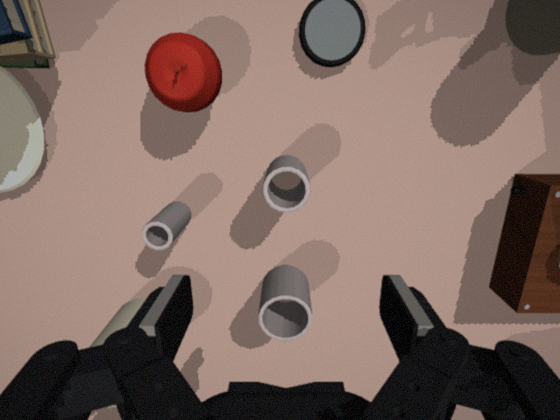

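The wrist view shows the 46 mm sleeve's rim at (286,189), measured 46.3 mm across and right under the TCP. The slim one is at (158,235) and the wide one at (285,316). Next: descend and grip.

```bash
python3 -m pendant '[0,0,0,0.002,0,0.5,1, 0,0,0,0.002,0,0.5,1, 0,0,0,0.002,0,0.5,1, 0,0,0,0.002,0,0.637,1, 0,0,0,0.002,0,0.637,1, 0,0,0,0.002,0,0.637,0, 0,0,0,0.002,0,0.637,0, 0,0,0,0.002,0,0.637,0, 0,0,0,0.002,0,0.637,0, 0,0,0,0.002,0,0.637,0, 0,0,0,0.002,0,0.637,0]' 40
```

```text
t: 3.9
tool_pos: [0.5884, 0.2629, 0.043]
tool_rot: [-3.135, -0.201, -0.006]
contact_force: [-0.9, -2.2, 7.0]
opening: 0.0435
grip_force: 41.5
```

```bash
python3 -m pendant '[0,0,0,0,0,-0.15,0, 0,0,0,0,0,-0.35,0, 0,0,0,0,0,-0.5,0, 0,0,0,0,0,-0.5,0]' 40
python3 - <<'E'
from h import *
d=get('wrist','wrist2')
o=telemetry.get_obs();print(o['tool_pos'],o['opening'],rel([.5539,-.0617,.19]))
E
```

```text
t: 4.4
tool_pos: [0.5894, 0.2638, 0.197]
tool_rot: [-3.132, -0.201, -0.017]
contact_force: [0.5, -0.1, -0.0]
opening: 0.0441
grip_force: 41.2
[0.58781327 0.26318894 0.19335037] 0.044509225282840154 [-0.25046675  1.05967093  0.00876245]
```

View pics/wrist2.png

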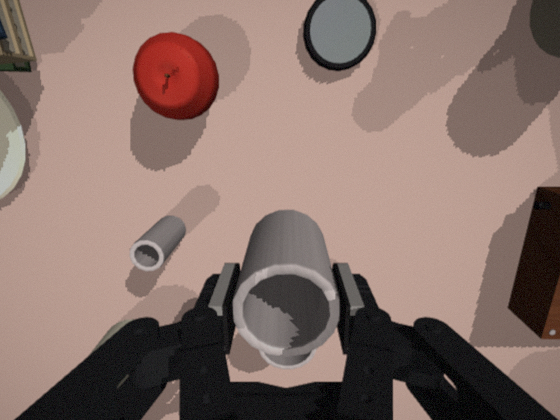

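The sleeve is held upright between the pads (rim at (288,308)). I'll move next to the box and stop short on the -x side, so the camera sees the well.

```bash
python3 -m pendant '[0,0,0,-0.5,1,-0.03,0, 0,0,0,-0.5,1,-0.03,0, 0,0,0,-0.5,1,-0.03,0, 0,0,0,-0.5,1,-0.03,0, 0,0,0,-0.5,1,-0.03,0, 0,0,0,-0.5,1,-0.03,0, 0,0,0,-0.5,1,-0.03,0, 0,0,0,-0.5,1,-0.03,0]'
python3 - <<'E'
from h import *
d=get('wrist','wrist3');w=cloud(d)
o=telemetry.get_obs();print(o['tool_pos'],R(o['tool_rot']).round(3))
E
```

```text
t: 5.45
tool_pos: [0.4756, -0.0533, 0.1979]
tool_rot: [-3.134, -0.201, 0.003]
contact_force: [0.6, -0.3, -0.5]
opening: 0.0442
grip_force: 41.4
[ 0.47583246 -0.0531025   0.19817986] [[ 0.992  0.129 -0.002]
 [ 0.129 -0.992  0.001]
 [-0.002 -0.001 -1.   ]]
```

View pics/wrist3.png

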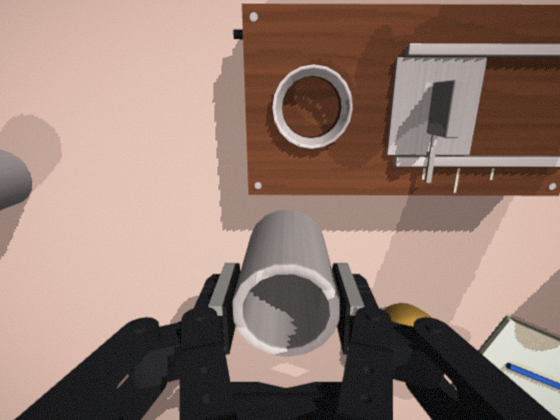

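The wrist view shows the collar at about (312,107), the shutter tab at (440,108), the half mark at (457,180), and the held sleeve's rim at (288,308).

```bash
python3 - <<'E'
from h import *
d=load('wrist');w=cloud(d);v,u=np.mgrid[:420,:560]
def fit(p,lo,hi):
    m=(u>p[0])&(u<p[1])&(v>p[2])&(v<p[3])&(w[...,2]>lo)&(w[...,2]<hi);s=w[m]
    c,r=cv2.minEnclosingCircle(s[:,:2].astype(np.float32));e=cv2.fitEllipse(cv2.convexHull(s[:,:2].astype(np.float32)))
    print(np.round(c,4),round(2*r,4),len(s),np.percentile(s[:,2],[5,50,95]).round(4),e);return s
fit((262,365,50,160),.0605,.075)
z=w[230:360,225:350,2];top=np.nanpercentile(z,99);print(top)
fit((235,342,262,356),top-.006,top+.004)
m=(u>235)&(v<200)&(w[...,2]>.045)&(w[...,2]<.057)
print(cv2.minAreaRect(w[m][:,:2].astype(np.float32)))
# low hull edge left part
t=w[75:150,420:470].reshape(-1,3);t=t[t[:,2]>.09];print('tab',t.mean(0).round(4),len(t),cv2.minAreaRect(t[:,:2].astype(np.float32)))
E
```

```text
[ 0.5532 -0.0642] 0.0643 1426 [0.0608 0.0634 0.065 ] ((0.5533193945884705, -0.06418381631374359), (0.0636763721704483, 0.06382264196872711), 60.600807189941406)
0.2379585016703538
[ 0.4717 -0.0759] 0.0087 21 [0.2323 0.2332 0.2347] ((0.4717307686805725, -0.07595641165971756), (0.00036962333251722157, 0.008544478565454483), 99.03048706054688)
((0.5641613006591797, -0.14826823770999908), (0.1507050096988678, 0.2800906300544739), 7.363631725311279)
tab [ 0.5663 -0.162   0.0953] 1009 ((0.5659447312355042, -0.16302154958248138), (0.03985344618558884, 0.011054577305912971), 7.796693325042725)
```

```bash
python3 - <<'E'
from h import *
d=load('wrist');w=cloud(d);v,u=np.mgrid[:420,:560]
m=(u>225)&(u<350)&(v>255)&(v<365)&(w[...,2]>.218)&(w[...,2]<.231)&(((u-288)/54)**2+((v-308)/50)**2<1)
s=w[m][:,:2].astype(np.float32);print(cv2.minEnclosingCircle(s),len(s),np.percentile(w[m][:,2],[5,50,95]))
c=np.array(cv2.minEnclosingCircle(s)[0]);print(c)
o=telemetry.get_obs();p=o['tool_pos'];print(p)
print(R(o['tool_rot']).T@np.array([.5533-c[0],-.0642-c[1],0])/.3, rel([.5533,-.0642,p[2]]))
E
```

```text
((0.4746655225753784, -0.054263193160295486), 0.023563450202345848) 4303 [0.21935263 0.22456002 0.22586628]
[ 0.47466552 -0.05426319]
[ 0.47583246 -0.0531025   0.19817986]
[ 0.25567642  0.06656353 -0.00046249] [ 0.25132126  0.06990002 -0.00045938]
```

```bash
python3 -m pendant '[0,0,0,0.254,0.067,0,0, 0,0,0,0.254,0.067,0,0, 0,0,0,0.254,0.067,0,0, 0,0,0,0.254,0.067,0.12,0, 0,0,0,0.254,0.067,0.25,0, 0,0,0,0.254,0.067,0.29,0, 0,0,0,0.254,0.067,0.33,0, 0,0,0,0.254,0.067,0.36,0, 0,0,0,0.254,0.067,0.385,0, 0,0,0,0.254,0.067,0.385,0, 0,0,0,0.254,0.067,0.385,0]'
python3 - <<'E'
from h import *
o=telemetry.get_obs();print(o['tool_pos'],o['contact_force'],rel([.5533,-.0642,.080]))
E
```

```text
t: 6.88
tool_pos: [0.5546, -0.0644, 0.0843]
tool_rot: [3.135, 0.201, 0.001]
contact_force: [0.1, -0.1, -0.4]
opening: 0.0441
grip_force: 41.3
[ 0.55459198 -0.06441897  0.08426646] [ 0.08100968 -0.13854233 -0.35714133] [-0.00419072 -0.00127776  0.01421747]
```

```bash
python3 -m pendant '[0,0,0,0,0,0.008,0, 0,0,0,0,0,0.016,0, 0,0,0,0,0,0.016,0, 0,0,0,0,0,0.016,0]'
```

```text
t: 7.38
tool_pos: [0.5546, -0.0644, 0.08]
tool_rot: [3.135, 0.201, 0.001]
contact_force: [-1.5, -0.1, 5.7]
opening: 0.044
grip_force: 42.0
```

```bash
python3 -m pendant '[0,0,0,0,0,0,0.7, 0,0,0,0,0,0,0.8, 0,0,0,0,0,0,0.8, 0,0,0,0,0,0,0.8, 0,0,0,0,0,-0.1,0.8, 0,0,0,0,0,-0.3,0.8, 0,0,0,-0.2,0,-0.4,0.8, 0,0,0,-0.2,0.1,-0.4,0.8, 0,0,0,-0.2,0.1,-0.4,0.8]'
python3 - <<'E'
from h import *
d=get('wrist','wrist4');w=cloud(d);v,u=np.mgrid[:420,:560]
m=(w[...,2]>.100)&(w[...,2]<.115)
n,l,s,c=cv2.connectedComponentsWithStats(m.astype(np.uint8))
for i in range(1,n):
    if s[i,4]>150:
        p=w[l==i];q,r=cv2.minEnclosingCircle(p[:,:2].astype(np.float32));print(np.round(q,4),round(2*r,4),c[i].round(),s[i,4],np.percentile(p[:,2],[10,50,90]))
        A=np.c_[p[:,:2]-p[:,:2].mean(0),np.ones(len(p))];print('tilt',np.linalg.lstsq(A,p[:,2],rcond=None)[0])
t=w[(w[...,2]>.092)&(w[...,2]<.1)&(abs(w[...,1]+.163)<.03)&(abs(w[...,0]-.566)<.04)]
rc=cv2.minAreaRect(t[:,:2].astype(np.float32));print('tab',rc,t.mean(0))
o=telemetry.get_obs();print(o['tool_pos'],o['opening'],R(o['tool_rot']).round(3))
E
```

```text
t: 8.5
tool_pos: [0.4985, -0.1028, 0.2]
tool_rot: [3.134, 0.197, 0.003]
contact_force: [0.0, 0.3, 0.2]
opening: 0.0682
grip_force: 0.0
[ 0.553  -0.0649] 0.0462 [241. 134.] 1442 [0.10504268 0.10682811 0.10779474]
tilt [ 0.00685897 -0.00975144  0.10648905]
tab ((0.5658376812934875, -0.16329729557037354), (0.039652515202760696, 0.010565701872110367), 7.29262113571167) [ 0.56649661 -0.16264812  0.09583525]
[ 0.49840677 -0.10197438  0.19909552] 0.06821819212808757 [[ 0.992  0.126  0.001]
 [ 0.126 -0.992  0.   ]
 [ 0.001 -0.    -1.   ]]
```

View pics/wrist4.png

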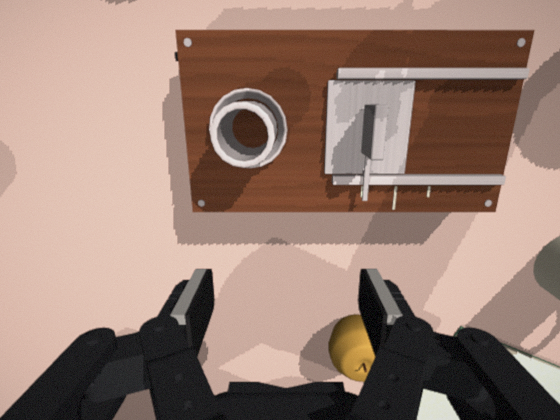

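Sleeve is seated: rim at z 0.107, within 1 mm of the well centre and level. The tab is at (372,130), shut, measured at (0.566,-0.163). Now for the tab.

```bash
python3 - <<'E'
from h import *
print(rel([.5660,-.1630,.066]))
E
```

```text
[0.19764683 0.23027478 0.44371188]
```

```bash
python3 -m pendant '[0,0,0,0.198,0.23,0,0.5, 0,0,0,0.198,0.23,0,0.5, 0,0,0,0.198,0.23,0,0.5, 0,0,0,0.198,0.23,0.15,0.5, 0,0,0,0.198,0.23,0.3,0.5, 0,0,0,0.198,0.23,0.4,0.5, 0,0,0,0.198,0.23,0.444,0.5, 0,0,0,0.198,0.23,0.444,0.5, 0,0,0,0.198,0.23,0.444,0.5]' 60
python3 - <<'E'
from h import *
o=telemetry.get_obs();print(o['tool_pos'],o['opening'],o['contact_force'])
E
```

```text
t: 9.68
tool_pos: [0.5674, -0.1628, 0.0675]
tool_rot: [3.134, 0.201, 0.004]
contact_force: [-0.1, -0.2, 0.2]
opening: 0.0426
grip_force: 0.0
[ 0.56736968 -0.16275227  0.06748269] 0.04256074965777237 [-0.07310392 -0.18088557  0.20375852]
```

```bash
python3 -m pendant '[0,0,0,0,0,0,0, 0,0,0,0,0,0,0, 0,0,0,0,0,0,0, 0,0,0,0,0,0,0, 0,0,0,0,0,0,0, 0,0,0,0,0,0,0]' 60; python3 -m pendant '[0,0,0,0,0.025,0,0, 0,0,0,0,0.05,0,0, 0,0,0,0,0.075,0,0, 0,0,0,0,0.1,0,0, 0,0,0,0,0.1,0,0, 0,0,0,0,0.1,0,0, 0,0,0,0,0.1,0,0]'
python3 - <<'E'
from h import *
for n in('wrist','top'):
    d=get(n,n+'5');w=cloud(d)
    t=w[(w[...,2]>.055)&(w[...,2]<.11)]
d=load('wrist')
# project expected marks/pointer: y -45 and tab pos
c=np.array([.5533,-.0642]);a=np.radians(7.4);ex=np.array([np.cos(a),np.sin(a)]);ey=np.array([-ex[1],ex[0]])
for x,y in((-.061,-.045),(-.061,-.015),(-.061,-.075)):
    p=np.r_[c+ex*x+ey*(y-.085),.055];q=cv2.projectPoints(p[None],np.ravel(d['rvec']),np.ravel(d['tvec']),np.array([[d['fx'],0,d['cx']],[0,d['fy'],d['cy']],[0,0,1]],float),None)[0];print(q.ravel())
o=telemetry.get_obs();print(o['tool_pos'],o['opening'],o['contact_force'],(o['tool_pos'][:2]-c)@ey+.085)
i=cv2.imread('pics/wrist5.png');cv2.imwrite('pics/w5.png',cv2.resize(i,None,fx=1.4,fy=1.4))
E
```

```text
t: 10.42
tool_pos: [0.567, -0.1634, 0.0671]
tool_rot: [3.134, 0.2, 0.003]
contact_force: [-1.3, -2.3, 5.3]
opening: 0.0091
grip_force: 60.4
t: 11.3
tool_pos: [0.5705, -0.1908, 0.0671]
tool_rot: [-3.132, -0.2, -0.001]
contact_force: [-2.6, 5.4, 8.9]
opening: 0.0091
grip_force: 61.0
[289.73224738 359.40469238]
[238.62742898 359.33356846]
[340.89297774 359.47589411]
[ 0.57047161 -0.19074863  0.06711471] 0.00885884498466291 [-2.01508234  5.61618122  9.13319516] -0.04270625863808929
```

View pics/w5.png

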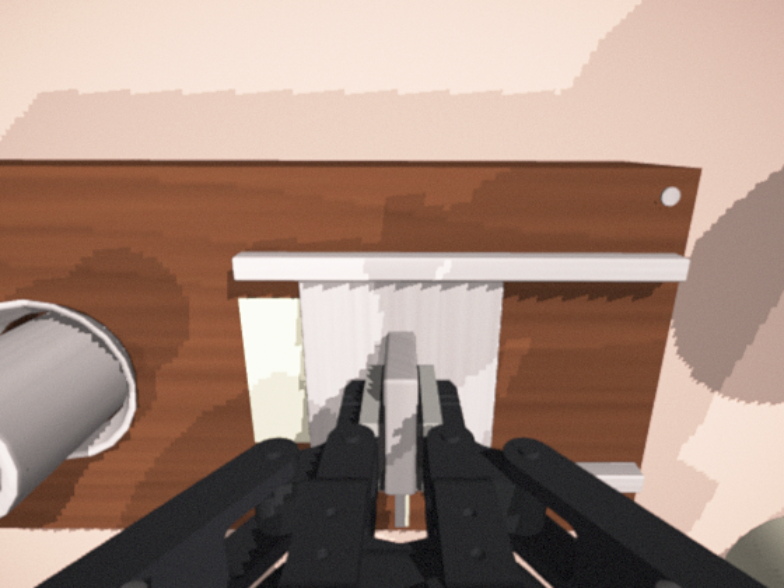

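The pinched tab has moved about 27.7 mm, with its pointer at about (400,505) in the enlarged view and close to the mark. A small correction is needed.

```bash
python3 -m pendant '[0,0,0,0,0.004,0,0, 0,0,0,0,0.008,0,0, 0,0,0,0,0.008,0,0, 0,0,0,0,0.008,0,0, 0,0,0,0,0.008,0,0]'
python3 - <<'E'
from h import *
c=np.array([.5533,-.0642]);a=np.radians(7.4);ex=np.array([np.cos(a),np.sin(a)]);ey=np.array([-ex[1],ex[0]])
d=get('wrist','wrist6');w=cloud(d)
o=telemetry.get_obs();print(o['tool_pos'],o['opening'],(o['tool_pos'][:2]-c)@ey+.085)
B=np.stack([(w[...,:2]-c)@ex,(w[...,:2]-c)@ey+.085,w[...,2]],-1)
m=(B[...,2]>.093)&(B[...,2]<.1)&(abs(B[...,0])<.025)&(abs(B[...,1]+.045)<.006);print('tab y',np.percentile(B[m][:,1],[2,50,98]).round(4),m.sum())
# plate +-y edges
m=(abs(B[...,2]-.060)<.0018)&(B[...,0]>.018)&(B[...,0]<.034);yy=B[m][:,1];print('plate',np.percentile(yy,[1,50,99]).round(4))
i=cv2.imread('pics/wrist6.png')[330:410,240:345];cv2.imwrite('pics/w6.png',cv2.resize(i,None,fx=7,fy=7,interpolation=cv2.INTER_CUBIC))
E
```

```text
t: 12.02
tool_pos: [0.5708, -0.193, 0.0671]
tool_rot: [-3.132, -0.2, -0.001]
contact_force: [-2.8, 5.8, 9.2]
opening: 0.009
grip_force: 61.0
[ 0.57075397 -0.19303335  0.06710577] 0.00904521291320773 -0.04500831218841243
tab y [-0.0496 -0.0449 -0.0402] 2029
plate [-0.079  -0.0427  0.089 ]
```

View pics/w6.png

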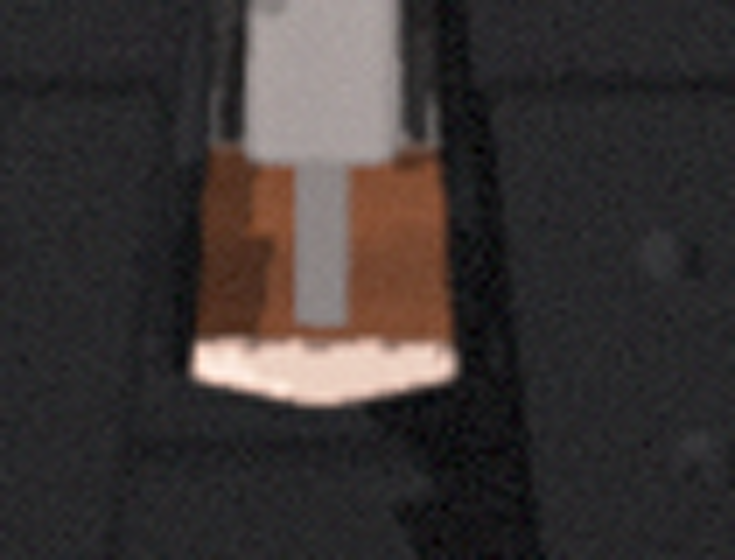

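The pointer at about (322,250) in the crop now fully covers the long mark. The tab measures y = -0.045 in the box frame, which is half travel.

```bash
python3 -c "
from station import ctrl; print(ctrl.finish_job())"
```

```text
the job is handed in; nothing more can be done
None
```

The 46 mm sleeve is released and fully down in the well, and the shutter is held at half travel with its pointer over the long middle mark; I handed the job in after about 12 s of robot time.

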